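# Clear the V-block and hold the clay roller pressed into it

### The arm

A 6-joint arm with a two-finger parallel gripper is mounted at the origin on the work surface. World frame = base frame: x ahead of the robot, y to its left, z up, the work surface at z = 0. Lengths are in m, angles in rad, forces in N, time in s.
With the tool pointing down it reaches from about 0.35 to 0.85 m from the base axis. Payload 8.1 kg.
Tool frame: the origin (TCP) lies at the centre of the arm's flange, where the gripper is bolted on; the fingertips stand 186 mm ahead of it and the grasp point (between the pads) lies 167 mm ahead of it; z points along the fingers, y is the line along which they close (so a half turn about z gives the same grasp; the last joint's range is limited). The gripper opens to 93 mm and grips with 3 to 60 N. Pads are 15 mm wide; open, the fingers measure 128 mm over their backs; the gripper's body (75 mm by 188 mm) begins 65 mm behind the grasp point.
Start: joints at [1.114, 0.13, 1.488, -0, 1.523, -0.085], TCP at [0.218, 0.559, 0.405] pointing down, gripper open.
Joint ranges: [-2.96, 2.96], [-0.89, 2.26], [0.02, 2.5], [-1.34, 4.48], [0, 2.73], [-2.66, 2.66]. Speed limits (rad/s): [2.39, 2.39, 2.79, 3.14, 3.14, 3.14].

### API

Orientations are given as a rotation vector (axis times angle).
In Python, from plant import robot gives the robot as it stands.
- The arm moves only by the tool apply_moves, never from a script. Its argument "series" is a list of rows, each a list of 2 entries, a list of its own where there are three numbers: the shift along the tool's x, y, z in mm, then the turn, a rotation vector about the tool's x, y, z in rad. A call has 1 to 12 rows; each row shifts and turns the commanded pose from where the row before left it, along the tool's axes as they then stand; what a row does not reach is not made up. A row lasts 1/12 s, in which the tool goes at most 41.7 mm and 7.16 degrees, less where a joint would pass 70% of its speed; a pose out of reach is approached as far as the arm can. A call is refused whole if a number of a shift passes 41.7 or a number of a turn 0.125, either way. A call with a gripper value outside its range is refused whole. "claw" is the opening, from 0 (shut) to 1 (fully open), set as the call begins (left out, the last holds). The fingers move at their own pace and stop on an object; "newtons" is the grip in N (left out, the last holds). Time passes only in rows, so rows that do not move let the fingers close. It gives the time, the measured TCP pose, the force, the opening and the grip force at its end, in the units of the state.
- robot.read_state(): the state, without advancing time (a new reading comes with each control period).
- robot.read_camera(name): name is "scene" or "top" or "wrist"; returns (picture, depth): 420x560x3 uint8, blue, green, red; 420x560 float32, m along the optical axis (not along the pixel's ray), 0 where there is no reading.
- robot.calibration(name): a dict with "fx", "fy", "cx", "cy" (pixels), "D" ([k1, k2, p1, p2, k3] as OpenCV has them; the pictures are not rectified), "extrinsics" (4x4, takes a point from world to camera coordinates). Camera axes: x right, y down, z forward; pixel columns grow to the right and rows downward; lengths in m; the calibration is good to about 2 mm. A picture is of the moment at which its call begins: read the wrist's pose just before it. calibration takes no time and is no camera call; for the wrist camera it gives the pose at the moment of the call.
- robot.close_job(): hands the job in; it is judged then, once.
The state is a dict: "t": time; "q": joint angles; "dq": joint speeds; "joint_torque": joint torques, N m; "tool_pos": TCP position; "orientation": TCP orientation; "force": force on the tool from outside, world axes, zero at the start; "wrist_torque": the same for the moment, N m; "opening": finger opening in m; "gripper_force": force on a finger pad.
Only numpy, scipy, OpenCV 4.12 (cv2) and the standard library are available. Lean on these libraries where they do the work, as an engineer would, in place of code of your own. Each camera call takes 0.05 s, during which the arm holds its last target. There are 200 camera calls.

### The job

Shards are lying in the groove of the wooden V-block: use the scraper to push both of them along the groove into the grey tray at its end, and put the scraper back on the table beside the fixture. Then take the fired-clay roller from its rest, lay it lengthwise in the groove, about centred in the block's length, and finish while still holding it there in the gripper, pressed down with about 15 N so that it bears firmly on both sloping faces. Do not push the shards with the fingers, and leave the other things on the table where they are.

Things in the scene. Friction and masses are not known exactly. Their poses are not given: they have to be found in the camera images.
- fixture: Fixed wooden fixture: base board (x -48 to +137, 104 wide, 8 thick) carrying a V-block and a tray. Origin on the table under the block's middle; x along the groove to the tray, z up. Block 70 long (x -35 to 35), 80 wide, top at z 50. Groove right through, ends open: floor 19 wide at z 34, then faces at 45 degrees out to y +-25.5 at z 50.
- seat (a point): Where the roller's centre is when it is seated on both faces: fixture x 0, y 0, z 67 (the roller then stays clear of the groove's floor). Axes as the fixture's. Block and faces are rigid.
- tray_in (a point): Middle of the tray's inner floor, z 12. Open-topped grey tray fixed against the block's +x end: fixture x 35 to 130, y -49 to +49, rim at z 24; what is pushed off that end of the groove drops in.
- flank_p: The sloping face of the groove on the fixture's +y side; origin at the middle of the line where the seated roller touches it (fixture x 0, y +21.2, z 45.7); axes as the fixture's. Fixed.
- flank_m: The sloping face on the fixture's -y side; origin at the middle of its contact line (fixture x 0, y -21.2, z 45.7); axes as the fixture's. Fixed.
- chip_a_center (a point): Centre of a loose brown-grey shard of fired clay, 20 x 15 x 12, 10 g, lying flat on the groove's floor (long side along the groove, within 0.12 rad), in the half away from the tray.
- chip_b_center (a point): Centre of the second shard, same size, on the groove's floor in the half next to the tray.
- scraper_center (a point): Middle of the dark wooden scraper (31 above its underside), 62 high, 70 g, standing on the table. Foot cut to the groove: 30 long (its x), underside 16 wide (y), cheeks at 45 degrees to 42 wide 13 up, ending below 20. From 20 to 62 up: block handle 30 (x) by 22 (y). Goes into the groove with its x along it; both ends alike. z up.
- roller_center (a point): Centre of the fired-clay roller, a cylinder 60 in diameter and 66 long with flat ends, 0.22 to 0.38 kg; its x is the cylinder's axis, level. It lies on a fixed 6 thick plywood rest (90 along the roller x 100) between two low strips 4 high that keep it from rolling; its axis starts 36 above the table.
- prop_center (a point): Bystander: centre of a square clay kiln prop 40 x 40 x 60, standing.
- stub_center (a point): Bystander: centre of a standing clay cylinder 38 in diameter, 45 high (not the roller).
- tile_center (a point): Bystander: centre of a white tile 70 x 70 x 9, lying flat.
- cup_center (a point): Bystander: middle of an open clay cup, 72 wide, 60 high.
- brush_center (a point): Bystander: middle of a brush lying on the table, about 200 long.
- jar_center (a point): Bystander: middle of a capped glass jar, 68 wide, 85 high.
- glaze_center (a point): Bystander: middle of a white bottle, 60 wide, 110 high.

How it is judged:
By the outcome, as a careful person would: the job done as asked, in the order asked, and still so for the second after the job is handed in, while the arm keeps its last pose, push and grip.
It also fails if it takes over 72 s, if anything falls off the work surface, if the arm or the gripper's body presses on something with over 40 N, if the wrist force passes 120 N, or if a joint passes its speed limit or range.

## Working session

There is one attempt and no reset: what is moved stays moved. The work goes in short steps, Python scripts to look and compute and a tool call to move; the robot and the scene stay as the last step left them, time stands still between calls to the robot, and variables do not carry over. Pictures are saved under pics/ and viewed, at most 10 in all, crops included, and the job is handed in when it is done.

Besides the shell and the picture viewer there is one more tool, called after ">>>" by a JSON object that holds its "api" and its "payload", one argument or row to a line. apply_moves: Moves the arm, as the interface text tells. Its arguments: {"type":"object","properties":{"series":{"type":"array"},"claw":{"type":"number"},"newtons":{"type":"number"}},"required":["series"]}

```bash
mkdir -p pics; ls; python3 - <<'E'
from plant import robot
import cv2,numpy as np
s=robot.read_state();print(s)
for n in("top","scene"):
    p,d=robot.read_camera(n);cv2.imwrite(f"pics/{n}0.png",p);np.savez(f"{n}0.npz",p=p,d=d)
    print(n,robot.calibration(n))
E
```

```text
pics
{'t': 0.0, 'q': array([ 1.11360611e+00,  1.31113597e-01,  1.48925376e+00,  2.86010120e-06,
        1.52297545e+00, -8.54251665e-02]), 'dq': array([ 8.19934792e-04, -8.35161640e-04, -1.40783985e-03,  3.49978334e-05,
       -1.70992715e-03, -5.53296647e-04]), 'joint_torque': array([ 1.74198076e-04, -5.59883881e+01, -4.91728556e+01,  7.68970465e-02,
        3.64109071e-02, -2.18745627e-04]), 'tool_pos': array([0.21785061, 0.55881534, 0.40372957]), 'orientation': array([-5.80522901e-01, -3.08700931e+00,  2.64698755e-03]), 'force': array([-0.73789945,  0.52026073,  0.49097859]), 'wrist_torque': array([-0.00174194, -0.02000463,  0.0112294 ]), 'gripper_force': 0.0, 'opening': 0.09287196831372571}
top {'fx': 406.97265972730895, 'fy': 406.97265972730895, 'cx': 272.7907580185415, 'cy': 210.3294456386024, 'D': array([-0.04182249,  0.        ,  0.        ,  0.        ,  0.        ]), 'extrinsics': array([[ 0.01357797, -0.99953895, -0.02715757, -0.01446232],
       [-0.98443062, -0.00860267, -0.17556292,  0.53607481],
       [ 0.17524835,  0.02911853, -0.98409356,  0.91631005],
       [ 0.        ,  0.        ,  0.        ,  1.        ]])}
scene {'fx': 424.08024834692804, 'fy': 424.08024834692804, 'cx': 280.5324349180411, 'cy': 207.24398886215317, 'D': array([0.00742719, 0.        , 0.        , 0.        , 0.        ]), 'extrinsics': array([[-0.06989352,  0.99748069,  0.01213136,  0.03820413],
       [ 0.85156764,  0.06599453, -0.52007431, -0.43547814],
       [-0.51956468, -0.02601915, -0.85403486,  1.34663911],
       [ 0.        ,  0.        ,  0.        ,  1.        ]])}
```

View pics/top0.png

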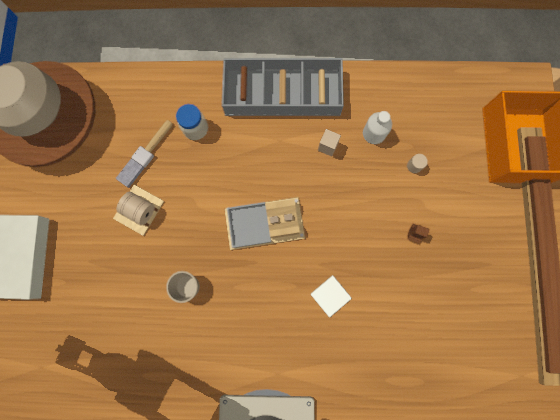

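View pics/scene0.png

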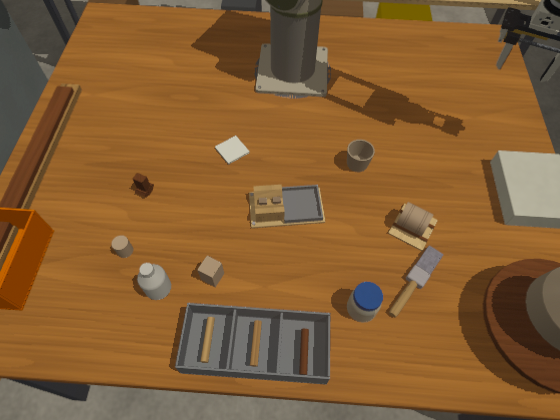

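The top view shows the fixture at about (265,223) with its tray to the left (world +y), the scraper at (418,234) and the roller at (137,209). The shards are at about (275,218) and (289,216). The scene view agrees: block at (268,203), scraper at (143,184), roller at (415,220).

```bash
cat > h.py <<'E'
from plant import robot
import cv2,numpy as np
from scipy.spatial.transform import Rotation as R
def cloud(d,c):
    h,w=d.shape;u,v=np.meshgrid(np.arange(w),np.arange(h))
    K=np.array([[c['fx'],0,c['cx']],[0,c['fy'],c['cy']],[0,0,1]])
    n=cv2.undistortPoints(np.stack([u,v],-1).reshape(-1,1,2).astype(float),K,c['D']).reshape(h,w,2)
    P=np.dstack([n*d[...,None],d]);E=c['extrinsics']
    return (P-E[:3,3])@E[:3,:3]
def comps(m,P,amin=20):
    n,l,st,ce=cv2.connectedComponentsWithStats(m.astype(np.uint8))
    for i in range(1,n):
        if st[i,4]>amin: yield i,l==i,st[i],ce[i]
def rect(m,P):
    q=P[m][:,:2]*1000; r=cv2.minAreaRect(q.astype(np.float32)); return r,np.median(P[m],0)*1000
E
python3 - <<'E'
from h import *
for n in("top","scene"):
    f=np.load(n+"0.npz");P=cloud(f['d'],robot.calibration(n));z=P[...,2]*1000
    print(n,'table z',np.median(z[250:300,230:260]))
    wk=(P[...,0]>.2)&(P[...,0]<.75)&(abs(P[...,1])<.5)&(f['d']>0)
    for lo in(5,20,42):
        for i,m,st,ce in comps((z>lo)&wk,P,40):
            r,md=rect(m,P);print(lo,'px',ce.round(),'xy',np.round(r[0]),'size',np.round(r[1]),'ang',round(r[2],1),'z',md[2].round(),np.percentile(z[m],95).round())
E
```

```text
top table z 0.2674055761335301
5 px [377. 129.] xy [ 733. -263.] size [33. 62.] ang 0.2 z 73.0 110.0
5 px [192. 128.] xy [738. 195.] size [24. 61.] ang 0.1 z 61.0 87.0
5 px [ 77. 136.] xy [708. 473.] size [54. 84.] ang 88.5 z 68.0 72.0
5 px [139. 160.] xy [683. 327.] size [ 50. 177.] ang 53.3 z 19.0 23.0
5 px [329. 142.] xy [ 710. -143.] size [40. 41.] ang 66.3 z 59.0 63.0
5 px [417. 163.] xy [ 661. -360.] size [35. 38.] ang 83.0 z 44.0 47.0
5 px [137. 209.] xy [546. 336.] size [105. 100.] ang 62.2 z 47.0 67.0
5 px [264. 223.] xy [511.  16.] size [104. 187.] ang 9.5 z 14.0 51.0
5 px [417. 233.] xy [ 489. -353.] size [29. 42.] ang 67.9 z 48.0 63.0
5 px [182. 287.] xy [356. 196.] size [65. 71.] ang 1.3 z 33.0 62.0
5 px [330. 296.] xy [ 338. -147.] size [70. 70.] ang 40.1 z 9.0 12.0
20 px [378. 128.] xy [ 734. -263.] size [33. 62.] ang 0.2 z 74.0 110.0
20 px [191. 127.] xy [738. 195.] size [24. 61.] ang 0.1 z 64.0 87.0
20 px [ 77. 136.] xy [708. 473.] size [54. 84.] ang 88.5 z 68.0 72.0
20 px [156. 137.] xy [726. 293.] size [11. 60.] ang 52.5 z 21.0 23.0
20 px [329. 141.] xy [ 710. -143
[... 3054 characters left out ...]
59.0 63.0
42 px [268. 189.] xy [492. -37.] size [26. 68.] ang 8.0 z 48.0 51.0
42 px [276. 200.] xy [518. -14.] size [20. 16.] ang 89.0 z 44.0 46.0
42 px [263. 200.] xy [522. -47.] size [16. 17.] ang 5.0 z 45.0 48.0
42 px [415. 217.] xy [543. 322.] size [66. 57.] ang 62.6 z 60.0 66.0
42 px [269. 210.] xy [548. -28.] size [24. 70.] ang 8.2 z 49.0 51.0
42 px [120. 243.] xy [ 662. -363.] size [35. 35.] ang 80.3 z 44.0 47.0
42 px [210. 268.] xy [ 711. -146.] size [41. 41.] ang 66.7 z 59.0 61.0
42 px [155. 270.] xy [ 734. -257.] size [31. 44.] ang 0.1 z 83.0 111.0
42 px [498. 289.] xy [709. 470.] size [82. 59.] ang 0.3 z 67.0 69.0
42 px [367. 287.] xy [741. 193.] size [19. 58.] ang 0.1 z 84.0 87.0
```

```bash
cat >> h.py <<'E'
def goal(x,y,z,yaw,show=True):
    """tool-down pose, tool y at world angle yaw deg, TCP mm; gives turn first, then shift in turned tool axes (mm)"""
    s=robot.read_state();Rc=R.from_rotvec(s['orientation']);a=np.radians(yaw)
    Y=np.array([np.cos(a),np.sin(a),0]);Z=np.array([0,0,-1.]);G=R.from_matrix(np.c_[np.cross(Y,Z),Y,Z])
    t=(Rc.inv()*G).as_rotvec();d=G.inv().apply(np.array([x,y,z])-s['tool_pos']*1000)
    n=max(abs(t).max()/.12,1e-9);m=np.linalg.norm(d)/40
    print('t',round(s['t'],2),'pos',(s['tool_pos']*1000).round(1),'F',s['force'].round(1),'open',round(s['opening']*1000,1),'grip',round(s['gripper_force'],1))
    print('turn',t.round(4),'rows',n.round(1),'| shift',d.round(1),'rows',m.round(1),'per ceil row',(d/np.ceil(m)).round(2))
E
python3 -c "
from h import *
goal(500,-20,400,9)
c=robot.calibration('wrist')['extrinsics'];print((-c[:3,:3].T@c[:3,3]).round(3),c[2,:3].round(3))"
```

```text
t 0.1 pos [217.9 558.8 403.8] F [ 0.7 -0.8 -0.6] open 93.0 grip 0.0
turn [-1.600e-03  7.000e-04  1.042e+00] rows 8.7 | shift [-615.9  188.1    3.8] rows 16.1 per ceil row [-36.23  11.07   0.22]
[0.148 0.586 0.384] [ 0.252 -0.1   -0.963]
```

>>> {"api": "apply_moves", "payload": {
  "series": [
    [[0,0,0],[0,0,0.116]],
    [[0,0,0],[0,0,0.116]],
    [[0,0,0],[0,0,0.116]],
    [[0,0,0],[0,0,0.116]],
    [[0,0,0],[0,0,0.116]],
    [[0,0,0],[0,0,0.116]],
    [[0,0,0],[0,0,0.116]],
    [[0,0,0],[0,0,0.116]],
    [[0,0,0],[0,0,0.116]]
  ]
}}

```text
t: 0.85
tool_pos: [0.2179, 0.5589, 0.4041]
orientation: [2.049, 2.381, -0.002]
force: [0.6, -0.1, -0.2]
opening: 0.0931
gripper_force: 0.0
```

>>> {"api": "apply_moves", "payload": {
  "series": [
    [[-36.2,11,0],[0,0,0]],
    [[-36.2,11,0],[0,0,0]],
    [[-36.2,11,0],[0,0,0]],
    [[-36.2,11,0],[0,0,0]],
    [[-36.2,11,0],[0,0,0]],
    [[-36.2,11,0],[0,0,0]],
    [[-36.2,11,0],[0,0,0]],
    [[-36.2,11,0],[0,0,0]],
    [[-36.2,11,0],[0,0,0]]
  ]
}}

```text
t: 1.6
tool_pos: [0.3662, 0.2507, 0.4044]
orientation: [-2.042, -2.387, 0.0]
force: [1.1, 0.5, -0.0]
opening: 0.0932
gripper_force: 0.0
```

>>> {"api": "apply_moves", "payload": {
  "series": [
    [[-36.2,11,0],[0,0,0]],
    [[-36.2,11,0],[0,0,0]],
    [[-36.2,11,0],[0,0,0]],
    [[-36.2,11,0],[0,0,0]],
    [[-36.2,11,0],[0,0,0]],
    [[-36.2,11,0],[0,0,0]],
    [[-36.2,11,0],[0,0,0]],
    [[-36.2,11,0],[0,0,0]],
    [[0,0,0],[0,0,0]],
    [[0,0,0],[0,0,0]]
  ]
}}

```text
t: 2.43
tool_pos: [0.498, -0.0219, 0.404]
orientation: [-2.046, -2.382, 0.001]
force: [-0.7, 0.2, 0.7]
opening: 0.093
gripper_force: 0.0
```

```bash
python3 - <<'E'
from h import *
c=robot.calibration('wrist');p,d=robot.read_camera('wrist');cv2.imwrite('pics/w1.png',p);np.savez('w1.npz',p=p,d=d,E=c['extrinsics'])
P=cloud(d,c);z=P[...,2]*1000
print((d>0).mean(),z[d>0].min(),z[d>0].max())
wk=(d>0)&(P[...,0]<.65)&(P[...,0]>.35)&(z<90)
for lo,hi in((5,90),(47.5,90),(42,47.5),(10,15),(32.5,35.5)):
  for i,m,st,ce in comps((z>lo)&(z<hi)&wk,P,150):
    r,md=rect(m,P);print(lo,'px',ce.round(),'xy',np.round(r[0],1),'size',np.round(r[1],1),'ang',round(r[2],2),'z',md[2].round(1))
E
```

```text
0.9961777210884354 -3.0584158631236535 338.7128501781817
5 px [293. 152.] xy [512.3  11.7] size [104.4 184.2] ang 9.43 z 13.2
5 px [143. 256.] xy [ 358.3 -128.9] size [37.8 16.3] ang 89.13 z 9.2
5 px [231. 413.] xy [ 484.1 -339.3] size [31.  14.5] ang 7.39 z 14.3
47.5 px [326. 206.] xy [549.7 -27.2] size [19.1 70.2] ang 9.36 z 50.2
47.5 px [264. 207.] xy [489.2 -37.1] size [18.6 69.9] ang 9.25 z 50.2
42 px [275. 204.] xy [491.7 -36.8] size [23.8 70.2] ang 8.86 z 44.8
42 px [315. 205.] xy [539.3 -28.8] size [ 8.5 70. ] ang 8.52 z 44.5
42 px [295. 187.] xy [515.7 -12.6] size [15.  19.8] ang 9.97 z 46.1
42 px [295. 220.] xy [521.7 -45.9] size [14.5 19.1] ang 9.89 z 46.2
10 px [294. 123.] xy [506.6  47.2] size [90.6 91.6] ang 9.47 z 12.4
32.5 px [294. 204.] xy [517.8 -32.6] size [27.4 70.7] ang 8.39 z 34.5
```

View pics/w1.png

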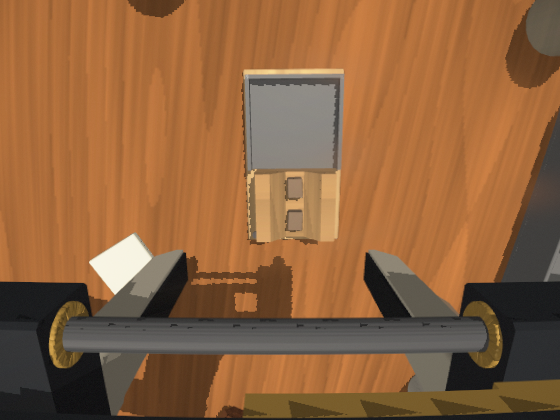

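The wrist view shows the block at (294,205), with shards at (295,187) and (295,220) and the tray above them. This puts the fixture origin at about (519.4, -32.2) with yaw 99.35°. Next I move above the scraper.

```bash
python3 -c "
from h import *
goal(489,-354,300,-21)"
```

```text
t 2.48 pos [497.6 -20.7 404.1] F [-0.6 -1.   0. ] open 92.8 grip 0.0
turn [-1.600e-03 -4.000e-04  5.196e-01] rows 4.3 | shift [-314.3  111.4  104.1] rows 8.7 per ceil row [-34.92  12.38  11.56]
```

>>> {"api": "apply_moves", "payload": {
  "series": [
    [[0,0,0],[0,0,0.104]],
    [[0,0,0],[0,0,0.104]],
    [[0,0,0],[0,0,0.104]],
    [[0,0,0],[0,0,0.104]],
    [[0,0,0],[0,0,0.104]]
  ]
}}

```text
t: 2.9
tool_pos: [0.4972, -0.0185, 0.4046]
orientation: [-2.59, -1.777, 0.0]
force: [-0.5, -0.2, 0.1]
opening: 0.0929
gripper_force: 0.0
```

>>> {"api": "apply_moves", "payload": {
  "series": [
    [[-34.9,12.4,11.5],[0,0,0]],
    [[-34.9,12.4,11.5],[0,0,0]],
    [[-34.9,12.4,11.5],[0,0,0]],
    [[-34.9,12.4,11.5],[0,0,0]],
    [[-34.9,12.4,11.5],[0,0,0]],
    [[-34.9,12.4,11.5],[0,0,0]],
    [[-34.9,12.4,11.5],[0,0,0]],
    [[-34.9,12.4,11.5],[0,0,0]],
    [[-34.9,12.4,11.5],[0,0,0]],
    [[0,0,0],[0,0,0]],
    [[0,0,0],[0,0,0]]
  ]
}}

```text
t: 3.82
tool_pos: [0.4895, -0.3533, 0.2996]
orientation: [-2.586, -1.778, 0.001]
force: [-0.2, 0.9, -0.2]
opening: 0.0929
gripper_force: 0.0
```

```bash
python3 - <<'E'
from h import *
goal(489,-354,210,-21)
c=robot.calibration('wrist');p,d=robot.read_camera('wrist');cv2.imwrite('pics/w2.png',p)
P=cloud(d,c);z=P[...,2]*1000
wk=(d>0)&(P[...,0]<.53)&(P[...,0]>.45)&(P[...,1]<-.3)
for lo,hi in((5,75),(58,66)):
  for i,m,st,ce in comps((z>lo)&(z<hi)&wk,P,100):
    r,md=rect(m,P);print(lo,'px',ce.round(),'xy',np.round(r[0],1),'size',np.round(r[1],1),'ang',round(r[2],2),'z',md[2].round(1))
E
```

```text
t 3.82 pos [ 489.5 -353.3  299.6] F [-0.2  0.9 -0.2] open 92.9 grip 0.0
turn [-0.0028 -0.0013  0.0004] rows 0.0 | shift [-0.8 -0.3 89.6] rows 2.2 per ceil row [-0.28 -0.09 29.87]
5 px [277. 224.] xy [ 489.1 -355.5] size [30.5 41.6] ang 69.84 z 57.8
58 px [277. 235.] xy [ 489.3 -355.2] size [29.5 21.2] ang 69.37 z 62.1
```

View pics/w2.png

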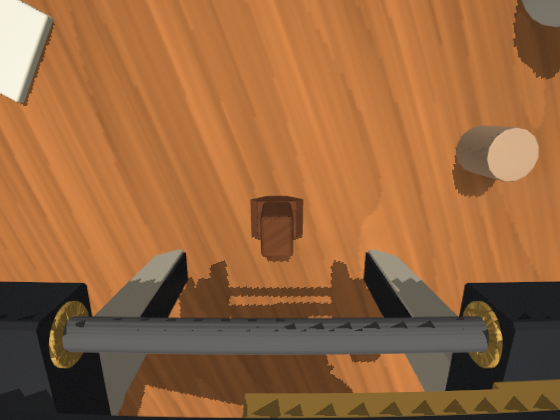

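The scraper's top is centred at (277,235) between the fingers. It lies at (489.2, -355.3), with its x axis at 69.6°.

>>> {"api": "apply_moves", "payload": {
  "series": [
    [[-2,0.4,22],[0,0,-0.01]],
    [[0,0,22],[0,0,0]],
    [[0,0,22],[0,0,0]],
    [[0,0,15],[0,0,0]],
    [[0,0,6.5],[0,0,0]],
    [[0,0,0],[0,0,0]],
    [[0,0,0],[0,0,0]]
  ]
}}

```text
t: 4.45
tool_pos: [0.4902, -0.3543, 0.2148]
orientation: [2.577, 1.796, 0.001]
force: [0.8, 0.2, -0.4]
opening: 0.0932
gripper_force: 0.0
```

>>> {"api": "apply_moves", "payload": {
  "series": [
    [[0,0,0],[0,0,0]],
    [[0,0,0],[0,0,0]],
    [[0,0,0],[0,0,0]],
    [[0,0,0],[0,0,0]],
    [[0,0,0],[0,0,0]],
    [[0,0,0],[0,0,0]],
    [[0,0,0],[0,0,0]],
    [[0,0,0],[0,0,0]],
    [[0,0,0],[0,0,0]]
  ],
  "claw": 0,
  "newtons": 30
}}

```text
t: 5.2
tool_pos: [0.4895, -0.3554, 0.2137]
orientation: [-2.579, -1.794, 0.0]
force: [-0.1, 0.1, 0.6]
opening: 0.0377
gripper_force: 0.0
```

```bash
python3 -c "
from h import *
goal(489,-354,212,-20.4)"
```

```text
t 5.2 pos [ 489.5 -355.4  213.7] F [-0.1  0.1  0.6] open 37.7 grip 0.0
turn [-0.0002 -0.0001  0.0009] rows 0.0 | shift [ 1.2 -0.9  1.7] rows 0.1 per ceil row [ 1.16 -0.92  1.65]
```

>>> {"api": "apply_moves", "payload": {
  "series": [
    [[0,0,0],[0,0,0]],
    [[0,0,0],[0,0,0]],
    [[0,0,0],[0,0,0]],
    [[0,0,0],[0,0,0]],
    [[0,0,0],[0,0,0]],
    [[0,0,0],[0,0,0]]
  ]
}}

```text
t: 5.7
tool_pos: [0.4895, -0.3554, 0.2136]
orientation: [-2.579, -1.794, 0.0]
force: [-1.1, -0.4, -1.7]
opening: 0.0216
gripper_force: 30.0
```

```bash
python3 -c "
from h import *
goal(530.8,-101.3,285,9.35)"
```

```text
t 5.7 pos [ 489.5 -355.4  213.6] F [-1.1 -0.4 -1.7] open 21.6 grip 30.0
turn [-2.000e-04 -1.000e-04 -5.182e-01] rows 4.3 | shift [244.   82.1 -71.4] rows 6.7 per ceil row [ 34.85  11.72 -10.19]
```

>>> {"api": "apply_moves", "payload": {
  "series": [
    [[0,0,-24],[0,0,0]],
    [[0,0,-24],[0,0,0]],
    [[0,0,-23.4],[0,0,0]],
    [[0,0,0],[0,0,-0.104]],
    [[0,0,0],[0,0,-0.104]],
    [[0,0,0],[0,0,-0.104]],
    [[0,0,0],[0,0,-0.104]],
    [[0,0,0],[0,0,-0.103]]
  ]
}}

```text
t: 6.37
tool_pos: [0.4895, -0.3553, 0.2852]
orientation: [-2.026, -2.401, 0.0]
force: [0.4, -0.3, -1.1]
opening: 0.0221
gripper_force: 30.0
```

>>> {"api": "apply_moves", "payload": {
  "series": [
    [[34.9,11.7,0],[0,0,0]],
    [[34.9,11.7,0],[0,0,0]],
    [[34.9,11.7,0],[0,0,0]],
    [[34.9,11.7,0],[0,0,0]],
    [[34.9,11.7,0],[0,0,0]],
    [[34.9,11.7,0],[0,0,0]],
    [[34.6,11.7,0],[0,0,0]],
    [[0,0,0],[0,0,0]],
    [[0,0,0],[0,0,0]],
    [[0,0,0],[0,0,0]]
  ]
}}

```text
t: 7.2
tool_pos: [0.5305, -0.1014, 0.2852]
orientation: [2.031, 2.397, -0.001]
force: [0.4, -0.9, -0.8]
opening: 0.0218
gripper_force: 30.0
```

```bash
python3 - <<'E'
from h import *
goal(530.8,-101.3,248.8,9.35)
c=robot.calibration('wrist');p,d=robot.read_camera('wrist');cv2.imwrite('pics/w3.png',p)
P=cloud(d,c);z=P[...,2]*1000
wk=(d>0)&(P[...,1]<.02)&(P[...,1]>-.15)&(P[...,0]>.4)
for lo,hi in((48,53),(42,47.5),(85,110)):
  for i,m,st,ce in comps((z>lo)&(z<hi)&wk,P,100):
    r,md=rect(m,P);print(lo,'px',ce.round(),'xy',np.round(r[0],1),'size',np.round(r[1],1),'ang',round(r[2],2),'z',md[2].round(1))
E
```

```text
t 7.2 pos [ 530.5 -101.4  285.2] F [ 0.4 -0.9 -0.8] open 21.8 grip 30.0
turn [-0.0001  0.0005  0.0018] rows 0.0 | shift [ 0.1  0.3 36.4] rows 0.9 per ceil row [ 0.08  0.33 36.4 ]
48 px [223. 122.] xy [488.7 -37.4] size [18.6 69.8] ang 9.47 z 50.2
48 px [327. 122.] xy [550.1 -27.4] size [18. 70.] ang 9.54 z 50.2
48 px [496. 305.] xy [ 696.7 -129.3] size [20.5  4.4] ang 56.85 z 50.3
42 px [243. 122.] xy [499.3 -35.8] size [ 8.9 69.7] ang 9.08 z 44.9
42 px [308. 123.] xy [539.1 -29.2] size [ 8.3 69.7] ang 9.41 z 44.8
42 px [275.  91.] xy [515.8 -12.9] size [15.  20.5] ang 11.97 z 46.3
42 px [275. 148.] xy [521.6 -46.6] size [14.7 20.2] ang 9.27 z 46.2
42 px [490. 303.] xy [ 695.5 -131.5] size [26.4  6.8] ang 53.72 z 44.6
85 px [275. 242.] xy [529.2 -92.7] size [49.7 12.4] ang 10.06 z 92.6
```

View pics/w3.png

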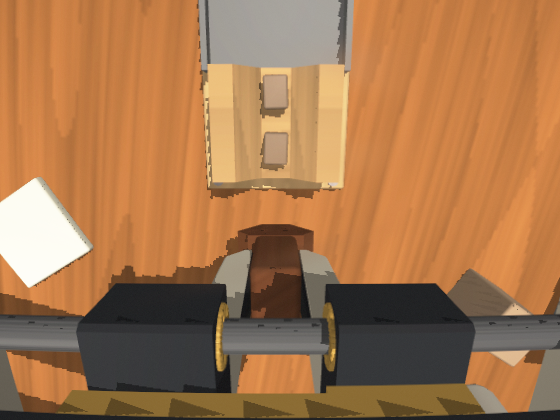

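The scraper is centred below the gripper at (275,242), in line with the groove (275,122), and both shards lie ahead of it. I lower it and push.

>>> {"api": "apply_moves", "payload": {
  "series": [
    [[0,0.3,12],[0,0,0.001]],
    [[0,0,12],[0,0,0]],
    [[0,0,12],[0,0,0]],
    [[7,0,0],[0,0,0]],
    [[7,0,0],[0,0,0]],
    [[6,0,0],[0,0,0]],
    [[4,0,0],[0,0,0]],
    [[4,0,0],[0,0,0]],
    [[4,0,0],[0,0,0]],
    [[4,0,0],[0,0,0]]
  ]
}}

```text
t: 8.08
tool_pos: [0.5251, -0.0652, 0.2497]
orientation: [2.032, 2.395, 0.001]
force: [-0.3, -0.1, -0.7]
opening: 0.0222
gripper_force: 30.0
```

```bash
python3 - <<'E'
from h import *
# fixture x=+32
a=np.radians(99.4)
goal(519.4+32*np.cos(a),-32.3+32*np.sin(a),248.8,9.4)
E
```

```text
t 8.08 pos [525.1 -65.2 249.7] F [-0.3 -0.1 -0.7] open 22.2 grip 30.0
turn [ 0.0009  0.0004 -0.0007] rows 0.0 | shift [65.4 -0.2  0.9] rows 1.6 per ceil row [32.7  -0.12  0.45]
```

>>> {"api": "apply_moves", "payload": {
  "series": [
    [[5,0,0.7],[0,0,0]],
    [[5,0,0],[0,0,0]],
    [[5,0,0],[0,0,0]],
    [[5,0,0],[0,0,0]],
    [[5,0,0],[0,0,0]],
    [[5,0,0],[0,0,0]],
    [[5,0,0],[0,0,0]],
    [[5,0,0],[0,0,0]]
  ]
}}

```text
t: 8.75
tool_pos: [0.5183, -0.0257, 0.2484]
orientation: [-2.033, -2.395, -0.0]
force: [-0.5, -0.0, -0.9]
opening: 0.0219
gripper_force: 30.0
```

>>> {"api": "apply_moves", "payload": {
  "series": [
    [[5,0,0],[0,0,0]],
    [[5,0,0],[0,0,0]],
    [[5,0,0],[0,0,0]],
    [[5,0,0],[0,0,0]],
    [[5,0,0],[0,0,0]],
    [[0,0,0],[0,0,0]],
    [[0,0,0],[0,0,0]],
    [[0,0,0],[0,0,0]]
  ]
}}

```text
t: 9.42
tool_pos: [0.5144, -0.0016, 0.2485]
orientation: [2.033, 2.395, -0.0]
force: [0.7, -1.2, -0.2]
opening: 0.0219
gripper_force: 30.0
```

```bash
python3 - <<'E'
from h import *
goal(514.2,-.7,248.8,9.4)
c=robot.calibration('wrist');p,d=robot.read_camera('wrist');cv2.imwrite('pics/w4.png',p)
P=cloud(d,c);z=P[...,2]*1000
wk=(d>0)&(P[...,1]<.1)&(P[...,1]>-.1)&(P[...,0]>.45)&(P[...,0]<.56)
for lo,hi in((17,40),):
  for i,m,st,ce in comps((z>lo)&(z<hi)&wk,P,100):
    r,md=rect(m,P);print(lo,'px',ce.round(),'xy',np.round(r[0],1),'size',np.round(r[1],1),'ang',round(r[2],2),'z',md[2].round(1))
E
```

```text
t 9.42 pos [514.4  -1.6 248.5] F [ 0.7 -1.2 -0.2] open 21.9 grip 30.0
turn [ 0.      0.0002 -0.0009] rows 0.0 | shift [ 0.9 -0.  -0.3] rows 0.0 per ceil row [ 0.93 -0.05 -0.35]
17 px [271. 130.] xy [505.8  49. ] size [98.8 95.7] ang 9.22 z 24.1
17 px [275. 182.] xy [508.5  34.5] size [14.6 19.7] ang 8.84 z 24.3
17 px [273. 214.] xy [511.5  17.1] size [21.4 11. ] ang 9.59 z 32.1
17 px [223. 237.] xy [483.   -2.9] size [18.   1.3] ang 10.17 z 29.7
17 px [327. 237.] xy [544.8   7.4] size [17.2  1.1] ang 9.56 z 29.7
```

View pics/w4.png

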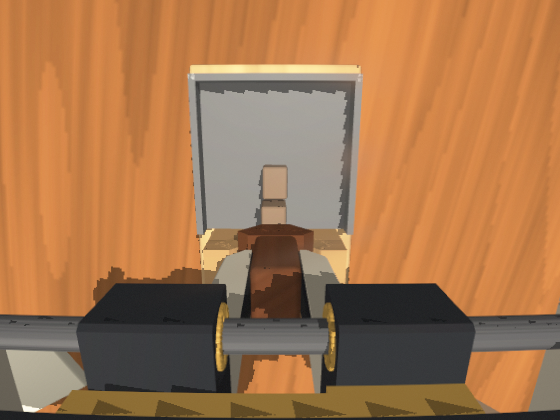

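>>> {"api": "apply_moves", "payload": {
  "series": [
    [[-4,0,0],[0,0,0]],
    [[-8,0,0],[0,0,0]],
    [[-10,0,0],[0,0,0]],
    [[-10,0,-2],[0,0,0]],
    [[0,0,-15],[0,0,0]],
    [[0,0,-25],[0,0,0]],
    [[-15,0,-25],[0,0,0]],
    [[-30,0,0],[0,0,0]],
    [[0,0,0],[0,0,0]],
    [[0,0,0],[0,0,0]]
  ]
}}

```text
t: 10.3
tool_pos: [0.5271, -0.0796, 0.316]
orientation: [2.036, 2.391, 0.0]
force: [0.1, 0.1, -1.2]
opening: 0.0219
gripper_force: 30.0
```

```bash
python3 - <<'E'
from h import *
goal(489,-330,285,9.4)
c=robot.calibration('wrist');p,d=robot.read_camera('wrist');cv2.imwrite('pics/w5.png',cv2.resize(p[0:300,140:420],None,fx=2,fy=2))
P=cloud(d,c);z=P[...,2]*1000
wk=(d>0)&(P[...,1]<.1)&(P[...,1]>-.1)&(P[...,0]>.45)&(P[...,0]<.56)
for lo,hi in((17,47),):
  for i,m,st,ce in comps((z>lo)&(z<hi)&wk,P,100):
    r,md=rect(m,P);print(lo,'px',ce.round(),'xy',np.round(r[0],1),'size',np.round(r[1],1),'ang',round(r[2],2),'z',md[2].round(1))
E
```

```text
t 10.3 pos [527.1 -79.6 316. ] F [ 0.1  0.1 -1.2] open 21.9 grip 30.0
turn [ 0.0008  0.0006 -0.0041] rows 0.0 | shift [-240.8  -78.4   31. ] rows 6.4 per ceil row [-34.4  -11.21   4.42]
17 px [211.  52.] xy [461.2  31. ] size [ 4.9 74.1] ang 9.17 z 24.1
17 px [338.  52.] xy [553.9  46.4] size [ 4.9 74.8] ang 9.28 z 24.1
17 px [274.  60.] xy [508.1  34. ] size [14.8 19.9] ang 9.49 z 24.1
17 px [273.  86.] xy [510.3  15.7] size [14.6 12.1] ang 9.24 z 32.2
17 px [275. 152.] xy [519.6 -32.6] size [46.5 69.8] ang 9.62 z 36.5
```

View pics/w5.png

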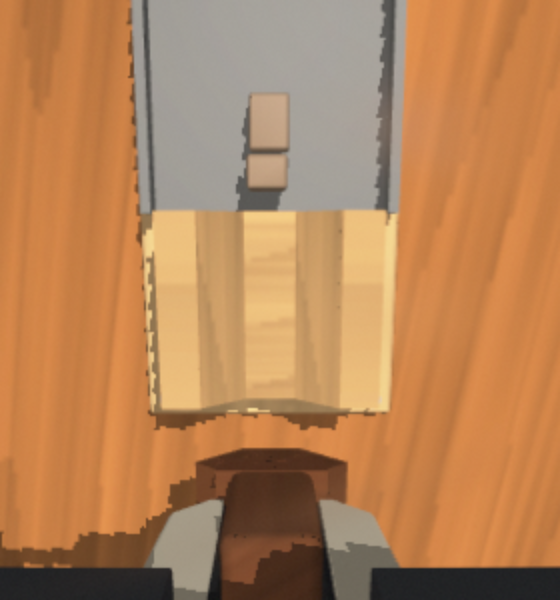

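Both shards are in the tray: one lies flat and one stands on end just beyond the block, and the groove is empty. Now I put the scraper down beside the fixture.

```bash
python3 -c "
from h import *
goal(402.6,-61.8,214.2,9.4)"
```

```text
t 10.35 pos [526.7 -78.7 315.2] F [-0.5  0.  -1.1] open 21.7 grip 30.0
turn [-0.0004 -0.0004 -0.0033] rows 0.0 | shift [  36.9 -119.7  101. ] rows 4.0 per ceil row [  7.38 -23.94  20.2 ]
```

>>> {"api": "apply_moves", "payload": {
  "series": [
    [[9.2,-30,0],[0,0,-0.003]],
    [[9.2,-30,0],[0,0,0]],
    [[9.2,-30,10],[0,0,0]],
    [[9.2,-29.7,20],[0,0,0]],
    [[0,0,25],[0,0,0]],
    [[0,0,20],[0,0,0]],
    [[0,0,14],[0,0,0]],
    [[0,0,7],[0,0,0]],
    [[0,0,3],[0,0,0]],
    [[0,0,0],[0,0,0]],
    [[0,0,0],[0,0,0]]
  ]
}}

```text
t: 11.27
tool_pos: [0.4031, -0.0609, 0.217]
orientation: [2.029, 2.398, 0.0]
force: [-0.1, -0.4, 0.0]
opening: 0.0218
gripper_force: 30.0
```

```bash
python3 -c "
from h import *
goal(402.6,-61.8,213.8,9.4)"
```

```text
t 11.27 pos [403.1 -60.9 217. ] F [-0.1 -0.4  0. ] open 21.8 grip 30.0
turn [0.0003 0.0001 0.0022] rows 0.0 | shift [-0.8 -0.6  3.2] rows 0.1 per ceil row [-0.78 -0.64  3.15]
```

>>> {"api": "apply_moves", "payload": {
  "series": [
    [[0,0,1.2],[0,0,0]],
    [[0,0,1],[0,0,0]],
    [[0,0,0.6],[0,0,0]],
    [[0,0,0],[0,0,0]],
    [[0,0,0],[0,0,0]]
  ]
}}

```text
t: 11.68
tool_pos: [0.4028, -0.061, 0.2138]
orientation: [2.03, 2.398, 0.0]
force: [-0.2, -0.4, -1.4]
opening: 0.0217
gripper_force: 30.0
```

>>> {"api": "apply_moves", "payload": {
  "series": [
    [[0,0,0],[0,0,0]],
    [[0,0,0],[0,0,0]],
    [[0,0,0],[0,0,0]],
    [[0,0,0],[0,0,0]],
    [[0,0,0],[0,0,0]],
    [[0,0,0],[0,0,0]]
  ],
  "claw": 0.6
}}

```text
t: 12.18
tool_pos: [0.4028, -0.0609, 0.2137]
orientation: [2.03, 2.398, 0.0]
force: [0.3, -0.3, -0.2]
opening: 0.0548
gripper_force: 0.0
```

>>> {"api": "apply_moves", "payload": {
  "series": [
    [[0,0,-10],[0,0,0]],
    [[0,0,-30],[0,0,0]],
    [[0,0,-35],[0,0,0]],
    [[0,0,-35],[0,0,0]],
    [[0,0,0],[0,0,0]],
    [[0,0,0],[0,0,0]]
  ]
}}

```text
t: 12.68
tool_pos: [0.4038, -0.0612, 0.327]
orientation: [2.026, 2.394, 0.004]
force: [-0.6, 0.3, 0.7]
opening: 0.0557
gripper_force: 0.0
```

```bash
python3 - <<'E'
from h import *
goal(542,324,330,-28)
c=robot.calibration('wrist');p,d=robot.read_camera('wrist');P=cloud(d,c);z=P[...,2]*1000
wk=(d>0)&(P[...,1]<.0)&(P[...,1]>-.12)&(P[...,0]>.35)&(P[...,0]<.44)
for lo,hi in((5,75),(58,66)):
  for i,m,st,ce in comps((z>lo)&(z<hi)&wk,P,100):
    r,md=rect(m,P);print(lo,'px',ce.round(),'xy',np.round(r[0],1),'size',np.round(r[1],1),'ang',round(r[2],2),'z',md[2].round(1))
E
```

```text
t 12.68 pos [403.8 -61.2 327. ] F [-0.6  0.3  0.7] open 55.7 grip 0.0
turn [0.0062 0.0007 0.6547] rows 5.5 | shift [405.  -58.8  -3. ] rows 10.2 per ceil row [36.82 -5.34 -0.27]
5 px [272. 210.] xy [403.3 -61.4] size [41.9 30.6] ang 9.32 z 59.5
58 px [272. 219.] xy [403.3 -61.1] size [21.9 29.6] ang 8.73 z 62.1
```

>>> {"api": "apply_moves", "payload": {
  "series": [
    [[0,0,0],[0,0,0.109]],
    [[0,0,0],[0,0,0.109]],
    [[0,0,0],[0,0,0.109]],
    [[0,0,0],[0,0,0.109]],
    [[0,0,0],[0,0,0.109]],
    [[0,0,0],[0,0,0.109]]
  ],
  "claw": 1
}}

```text
t: 13.23
tool_pos: [0.402, -0.0608, 0.3218]
orientation: [-2.695, -1.61, 0.004]
force: [0.3, 0.2, 0.4]
opening: 0.0904
gripper_force: 0.0
```

>>> {"api": "apply_moves", "payload": {
  "series": [
    [[36.8,-5.3,0],[0,0,0]],
    [[36.8,-5.3,0],[0,0,0]],
    [[36.8,-5.3,0],[0,0,0]],
    [[36.8,-5.3,0],[0,0,0]],
    [[36.8,-5.3,0],[0,0,0]],
    [[36.8,-5.3,0],[0,0,0]],
    [[36.8,-5.3,0],[0,0,0]],
    [[36.8,-5.3,0],[0,0,0]],
    [[36.8,-5.3,0],[0,0,0]],
    [[36.8,-5.3,0],[0,0,0]],
    [[36.8,-5.3,0],[0,0,0]],
    [[0,0,0],[0,0,0]]
  ]
}}

```text
t: 14.23
tool_pos: [0.5409, 0.3287, 0.3198]
orientation: [-2.688, -1.622, 0.006]
force: [0.1, -0.5, 0.8]
opening: 0.0931
gripper_force: 0.0
```

```bash
python3 - <<'E'
from h import *
c=robot.calibration('wrist');p,d=robot.read_camera('wrist');P=cloud(d,c);z=P[...,2]*1000
cv2.imwrite('pics/w6.png',p)
wk=(d>0)&(P[...,1]<.42)&(P[...,1]>.24)&(P[...,0]>.44)&(P[...,0]<.64)
for lo,hi in((3,85),(25,85),(58,85),(63,85)):
  for i,m,st,ce in comps((z>lo)&(z<hi)&wk,P,100):
    r,md=rect(m,P);print(lo,'px',ce.round(),'xy',np.round(r[0],1),'size',np.round(r[1],1),'ang',round(r[2],2),'z',md[2].round(1),z[m].max().round(1))
goal(542,324,212,-28)
E
```

```text
3 px [349. 125.] xy [630.1 360. ] size [39.  50.6] ang 54.08 z 17.8 20.4
3 px [279. 206.] xy [543.9 328.6] size [ 90.4 100.3] ang 62.19 z 48.0 68.2
25 px [280. 222.] xy [541.3 323.9] size [66.8 60. ] ang 61.87 z 62.2 68.2
58 px [280. 227.] xy [541.3 323.8] size [66.7 42.9] ang 62.27 z 64.4 68.2
63 px [280. 228.] xy [542.  323.6] size [66.2 30.1] ang 61.75 z 65.3 68.2
t 14.28 pos [540.5 326.5 320. ] F [-0.3 -0.2 -0.6] open 93.3 grip 0.0
turn [-0.0033  0.0038  0.004 ] rows 0.0 | shift [ -1.4   2.5 108. ] rows 2.7 per ceil row [-0.48  0.84 36.  ]
```

View pics/w6.png

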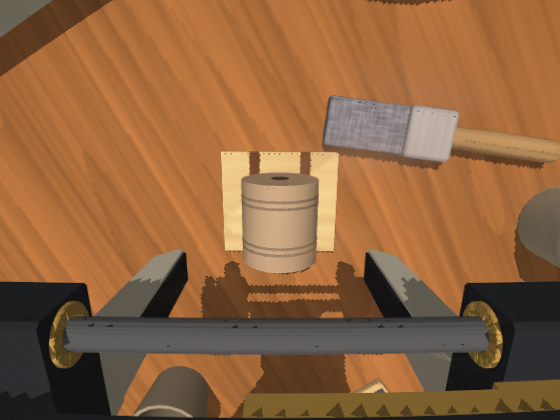

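The roller's centre is at (280,226), between the fingers at (541.5, 323.8) with its axis at 62°. I descend and grasp a little above the axis so that the tips clear the block top later.

>>> {"api": "apply_moves", "payload": {
  "series": [
    [[-1.5,2,28],[-0.003,0.004,0.004]],
    [[0,0,28],[0,0,0]],
    [[0,0,25],[0,0,0]],
    [[0,0,18],[0,0,0]],
    [[0,0,9],[0,0,0]],
    [[0,0,0],[0,0,0]],
    [[0,0,0],[0,0,0]],
    [[0,0,0],[0,0,0]]
  ]
}}

```text
t: 14.95
tool_pos: [0.543, 0.3218, 0.2172]
orientation: [2.695, 1.613, 0.011]
force: [0.6, -0.0, 0.5]
opening: 0.0929
gripper_force: 0.0
```

```bash
python3 -c "
from h import *
goal(541.5,323.8,211.5,-28)"
```

```text
t 14.95 pos [543.  321.8 217.2] F [ 0.6 -0.   0.5] open 92.9 grip 0.0
turn [ 0.0042 -0.0056 -0.0035] rows 0.0 | shift [ 1.  -2.3  5.7] rows 0.2 per ceil row [ 1.02 -2.29  5.71]
```

>>> {"api": "apply_moves", "payload": {
  "series": [
    [[1,-2.3,3],[0.004,-0.005,-0.003]],
    [[0,0,2.5],[0,0,0]],
    [[0,0,0],[0,0,0]],
    [[0,0,0],[0,0,0]],
    [[0,0,0],[0,0,0]]
  ]
}}

```text
t: 15.37
tool_pos: [0.541, 0.3239, 0.2104]
orientation: [-2.693, -1.618, 0.002]
force: [-0.0, -0.3, -0.0]
opening: 0.093
gripper_force: 0.0
```

```bash
python3 -c "
from h import *
goal(541.5,323.8,211.5,-28)"
```

```text
t 15.37 pos [541.  323.9 210.4] F [-0.  -0.3 -0. ] open 93.0 grip 0.0
turn [-0.0008  0.0007 -0.0002] rows 0.0 | shift [ 0.2  0.5 -1.1] rows 0.0 per ceil row [ 0.16  0.51 -1.13]
```

>>> {"api": "apply_moves", "payload": {
  "series": [
    [[0,0.5,-1.1],[0,0,0]],
    [[0,0,0],[0,0,0]],
    [[0,0,0],[0,0,0]],
    [[0,0,0],[0,0,0]],
    [[0,0,0],[0,0,0]],
    [[0,0,0],[0,0,0]],
    [[0,0,0],[0,0,0]],
    [[0,0,0],[0,0,0]],
    [[0,0,0],[0,0,0]]
  ],
  "claw": 0,
  "newtons": 45
}}

```text
t: 16.12
tool_pos: [0.5413, 0.3236, 0.2112]
orientation: [-2.693, -1.617, 0.002]
force: [-0.5, 0.7, 0.6]
opening: 0.0593
gripper_force: 45.0
```

>>> {"api": "apply_moves", "payload": {
  "series": [
    [[0,0,-5],[0,0,0]],
    [[0,0,-20],[0,0,0]],
    [[0,0,-30],[0,0,0]],
    [[0,0,-30],[0,0,0]],
    [[0,0,0],[0,0,0]],
    [[0,0,0],[0,0,0]]
  ]
}}

```text
t: 16.62
tool_pos: [0.5423, 0.324, 0.2989]
orientation: [2.693, 1.618, 0.005]
force: [-0.3, -0.6, -3.9]
opening: 0.0591
gripper_force: 45.0
```

```bash
python3 -c "
from h import *
goal(519.4,-32.3,300,9.4)
c=robot.calibration('wrist');p,d=robot.read_camera('wrist');P=cloud(d,c);z=P[...,2]*1000;m=(d>0)&(abs(P[...,0]-.54)<.05)&(abs(P[...,1]-.32)<.06)&(z>90)
print((P[m][:,:2]*1000).mean(0),z[m].max());cv2.imwrite('pics/w7.png',p)"
```

```text
t 16.62 pos [542.3 324.  298.9] F [-0.3 -0.6 -3.9] open 59.1 grip 45.0
turn [ 0.0028 -0.0022 -0.6531] rows 5.4 | shift [-347.8  -80.8   -1.1] rows 8.9 per ceil row [-38.64  -8.98  -0.13]
[546.1901157  345.96139653] 233.19596647567997
```

>>> {"api": "apply_moves", "payload": {
  "series": [
    [[0,0,0],[0,0,-0.109]],
    [[0,0,0],[0,0,-0.109]],
    [[0,0,0],[0,0,-0.109]],
    [[0,0,0],[0,0,-0.109]],
    [[0,0,0],[0,0,-0.109]],
    [[0,0,0],[0,0,-0.108]]
  ]
}}

```text
t: 17.17
tool_pos: [0.5405, 0.3231, 0.2931]
orientation: [-2.024, -2.399, 0.009]
force: [0.1, -1.3, -3.7]
opening: 0.0595
gripper_force: 45.0
```

>>> {"api": "apply_moves", "payload": {
  "series": [
    [[-31.6,-7.3,0],[0,0,0]],
    [[-31.6,-7.3,0],[0,0,0]],
    [[-31.6,-7.3,0],[0,0,0]],
    [[-31.6,-7.3,0],[0,0,0]],
    [[-31.6,-7.3,0],[0,0,0]],
    [[-31.6,-7.3,0],[0,0,0]],
    [[-31.6,-7.3,0],[0,0,0]],
    [[-31.6,-7.3,0],[0,0,0]],
    [[-31.6,-7.3,0],[0,0,0]],
    [[-31.6,-7.3,0],[0,0,0]],
    [[-31.6,-7.3,0],[0,0,0]],
    [[0,0,0],[0,0,0]]
  ]
}}

```text
t: 18.17
tool_pos: [0.5176, -0.037, 0.294]
orientation: [-2.035, -2.39, 0.008]
force: [-0.5, 0.5, -3.9]
opening: 0.0593
gripper_force: 45.0
```

>>> {"api": "apply_moves", "payload": {
  "series": [
    [[0,0,0],[0,0,0]],
    [[0,0,0],[0,0,0]]
  ]
}}

```text
t: 18.33
tool_pos: [0.5183, -0.0322, 0.2947]
orientation: [-2.031, -2.392, 0.004]
force: [0.1, 0.2, -2.9]
opening: 0.0595
gripper_force: 45.0
```

```bash
python3 - <<'E'
from h import *
goal(519.4,-32.3,243,9.4)
c=robot.calibration('wrist');p,d=robot.read_camera('wrist');P=cloud(d,c);z=P[...,2]*1000
cv2.imwrite('pics/w8.png',p)
wk=(d>0)&(abs(P[...,1]+.03)<.07)&(abs(P[...,0]-.52)<.06)
for lo,hi in((47.5,53),(85,160),(135,160)):
  for i,m,st,ce in comps((z>lo)&(z<hi)&wk,P,60):
    r,md=rect(m,P);print(lo,'px',ce.round(),'xy',np.round(r[0],1),'size',np.round(r[1],1),'ang',round(r[2],2),'z',md[2].round(1),z[m].max().round(1))
E
```

```text
t 18.33 pos [518.3 -32.2 294.7] F [ 0.1  0.2 -2.9] open 59.5 grip 45.0
turn [-0.0042 -0.0012 -0.001 ] rows 0.0 | shift [-0.2  1.  51.7] rows 1.3 per ceil row [-0.12  0.52 25.83]
47.5 px [230. 190.] xy [484.3 -10.6] size [18.1 16.6] ang 11.65 z 50.2 52.2
47.5 px [326. 191.] xy [545.5  -1.9] size [18.5 18.7] ang 10.95 z 50.2 52.2
85 px [275. 263.] xy [516.5 -24.4] size [92.3 52.4] ang 9.66 z 144.5 160.0
85 px [275. 361.] xy [522.3 -60. ] size [45.8 10.7] ang 9.52 z 148.4 151.2
135 px [275. 268.] xy [516.1 -22. ] size [52.3 47.1] ang 9.55 z 146.6 151.8
135 px [189. 290.] xy [483.7 -33.4] size [11.6 23.2] ang 54.51 z 148.5 160.0
135 px [362. 290.] xy [550.3 -22.4] size [23.8 12. ] ang 54.83 z 148.5 160.0
135 px [275. 361.] xy [522.3 -60. ] size [45.8 10.7] ang 9.52 z 148.4 151.2
```

View pics/w8.png

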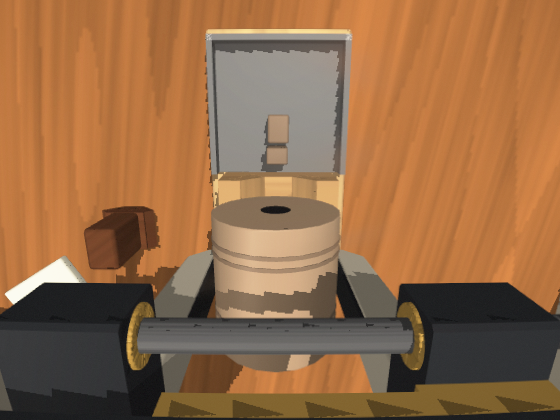

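The roller is held level, with its axis along the groove and nearly centred, above the block. The groove is clear, both shards are in the tray at about (277,130) and (277,156), and the scraper is standing beside the fixture at (115,240).

>>> {"api": "apply_moves", "payload": {
  "series": [
    [[-0.5,1,8],[0,0,0]],
    [[0,0,10],[0,0,0]],
    [[0,0,10],[0,0,0]],
    [[0,0,8],[0,0,0]],
    [[0,0,5],[0,0,0]],
    [[0,0,3],[0,0,0]],
    [[0,0,0],[0,0,0]],
    [[0,0,0],[0,0,0]],
    [[0,0,0],[0,0,0]],
    [[0,0,0],[0,0,0]]
  ]
}}

```text
t: 19.22
tool_pos: [0.5204, -0.0329, 0.2531]
orientation: [2.032, 2.396, -0.001]
force: [0.5, -0.0, -2.7]
opening: 0.0592
gripper_force: 45.0
```

```bash
python3 -c "
from h import *
goal(519.4,-32.3,242,9.4)"
```

```text
t 19.22 pos [520.4 -32.9 253.1] F [ 0.5 -0.  -2.7] open 59.2 grip 45.0
turn [-0.0003  0.0006 -0.0002] rows 0.0 | shift [ 0.7 -0.8 11.1] rows 0.3 per ceil row [ 0.73 -0.85 11.09]
```

>>> {"api": "apply_moves", "payload": {
  "series": [
    [[0.3,-0.8,3],[0,0,0]],
    [[0,0,3],[0,0,0]],
    [[0,0,2],[0,0,0]],
    [[0,0,1],[0,0,0]],
    [[0,0,0],[0,0,0]],
    [[0,0,0],[0,0,0]],
    [[0,0,0],[0,0,0]]
  ]
}}

```text
t: 19.8
tool_pos: [0.5192, -0.0326, 0.2435]
orientation: [-2.032, -2.395, 0.002]
force: [0.1, -0.0, -4.0]
opening: 0.0596
gripper_force: 45.0
```

>>> {"api": "apply_moves", "payload": {
  "series": [
    [[0,0,0.5],[0,0,0]],
    [[0,0,0.5],[0,0,0]],
    [[0,0,0],[0,0,0]],
    [[0,0,0],[0,0,0]],
    [[0,0,0],[0,0,0]]
  ]
}}

```text
t: 20.22
tool_pos: [0.5192, -0.0326, 0.2425]
orientation: [-2.032, -2.395, 0.002]
force: [0.9, -0.5, -3.6]
opening: 0.0593
gripper_force: 45.0
```

```bash
python3 -c "
from h import *
goal(519.4,-32.3,242,9.4)"
```

```text
t 20.22 pos [519.2 -32.6 242.5] F [ 0.9 -0.5 -3.6] open 59.3 grip 45.0
turn [-0.0013  0.0002 -0.    ] rows 0.0 | shift [0.3 0.3 0.5] rows 0.0 per ceil row [0.28 0.26 0.45]
```

No contact yet, so I step down gently.

>>> {"api": "apply_moves", "payload": {
  "series": [
    [[0,0,0.4],[0,0,0]],
    [[0,0,0],[0,0,0]],
    [[0,0,0],[0,0,0]]
  ]
}}

```text
t: 20.47
tool_pos: [0.5193, -0.0326, 0.2421]
orientation: [-2.032, -2.396, 0.002]
force: [0.3, 0.4, -2.7]
opening: 0.059
gripper_force: 45.0
```

>>> {"api": "apply_moves", "payload": {
  "series": [
    [[0,0,0.4],[0,0,0]],
    [[0,0,0],[0,0,0]],
    [[0,0,0],[0,0,0]]
  ]
}}

```text
t: 20.72
tool_pos: [0.5193, -0.0326, 0.242]
orientation: [-2.032, -2.396, 0.001]
force: [-1.4, 1.7, 3.2]
opening: 0.0591
gripper_force: 45.0
```

>>> {"api": "apply_moves", "payload": {
  "series": [
    [[0,0,0.3],[0,0,0]],
    [[0,0,0],[0,0,0]],
    [[0,0,0],[0,0,0]]
  ]
}}

```text
t: 20.97
tool_pos: [0.5193, -0.0326, 0.242]
orientation: [-2.032, -2.396, 0.001]
force: [-4.0, 0.6, 6.2]
opening: 0.0595
gripper_force: 45.0
```

>>> {"api": "apply_moves", "payload": {
  "series": [
    [[0,-0.3,0.2],[0,0,0]],
    [[0,0,0],[0,0,0]],
    [[0,0,0],[0,0,0]],
    [[0,0,0],[0,0,0]]
  ]
}}

```text
t: 21.3
tool_pos: [0.5192, -0.0326, 0.242]
orientation: [2.032, 2.396, -0.001]
force: [-3.3, 1.5, 6.7]
opening: 0.0591
gripper_force: 45.0
```

```bash
python3 -c "
from h import *
for i in range(4):
    s=robot.read_state();print(s['force'].round(2),s['wrist_torque'].round(2));robot.read_camera('top')"
```

```text
[-3.27  1.48  6.72] [ 0.22  0.66 -0.13]
[-3.82  0.74  7.47] [ 0.13  0.68 -0.06]
[-2.87  1.13  6.66] [ 0.09  0.67 -0.06]
[-2.41  0.7   6.63] [ 0.16  0.63 -0.07]
```

>>> {"api": "apply_moves", "payload": {
  "series": [
    [[0,-0.6,0.3],[0,0,0]],
    [[0,0,0],[0,0,0]],
    [[0,0,0],[0,0,0]],
    [[0,0,0],[0,0,0]]
  ]
}}

```text
t: 21.83
tool_pos: [0.519, -0.0327, 0.242]
orientation: [2.031, 2.395, 0.001]
force: [-1.4, 2.5, 7.4]
opening: 0.0591
gripper_force: 45.0
```

```bash
python3 -c "
from h import *
f=[]
for i in range(4):
    s=robot.read_state();f.append(np.r_[s['force'],s['wrist_torque']]);robot.read_camera('top')
print(np.mean(f,0).round(2));goal(519.4,-32.3,242,9.4)"
```

```text
[-1.13  2.26  7.3   0.25  0.39 -0.09]
t 22.03 pos [519.  -32.7 242. ] F [-1.5  2.7  6.8] open 59.1 grip 45.0
turn [ 0.0008  0.0005 -0.    ] rows 0.0 | shift [0.3 0.5 0. ] rows 0.0 per ceil row [0.28 0.48 0.03]
```

>>> {"api": "apply_moves", "payload": {
  "series": [
    [[0.2,-0.2,0.4],[0,0,0]],
    [[0,0,0],[0,0,0]],
    [[0,0,0],[0,0,0]],
    [[0,0,0],[0,0,0]]
  ]
}}

```text
t: 22.37
tool_pos: [0.5189, -0.0326, 0.242]
orientation: [2.031, 2.395, 0.001]
force: [-2.1, 1.5, 8.7]
opening: 0.0591
gripper_force: 45.0
```

```bash
python3 -c "
from h import *
f=[]
for i in range(4):
    s=robot.read_state();f.append(np.r_[s['force'],s['wrist_torque']]);robot.read_camera('top')
print(np.mean(f,0).round(2));goal(519.4,-32.3,242,9.4)"
```

```text
[-1.96  1.66  9.54  0.2   0.54 -0.11]
t 22.57 pos [518.9 -32.6 242. ] F [-1.5  1.6 10.4] open 59.3 grip 45.0
turn [ 0.0013  0.0008 -0.    ] rows 0.0 | shift [0.2 0.6 0. ] rows 0.0 per ceil row [0.23 0.56 0.03]
```

>>> {"api": "apply_moves", "payload": {
  "series": [
    [[0.1,-0.3,0.4],[0,0,0]],
    [[0,0,0.4],[0,0,0]],
    [[0,0,0],[0,0,0]],
    [[0,0,0],[0,0,0]],
    [[0,0,0],[0,0,0]]
  ]
}}

```text
t: 22.98
tool_pos: [0.5188, -0.0326, 0.242]
orientation: [2.031, 2.395, 0.001]
force: [-3.3, 1.8, 13.8]
opening: 0.0591
gripper_force: 45.0
```

```bash
python3 - <<'E'
from h import *
f=[]
for i in range(6):
    s=robot.read_state();f.append(np.r_[s['force'],s['wrist_torque']]);p,d=robot.read_camera('wrist')
print(np.mean(f,0).round(2));goal(519.4,-32.3,242,9.4)
P=cloud(d,robot.calibration('wrist'));z=P[...,2]*1000
wk=(d>0)&(abs(P[...,1]+.03)<.07)&(abs(P[...,0]-.519)<.022)
for lo,hi in((80,108),):
  for i,m,st,ce in comps((z>lo)&(z<hi)&wk,P,60):
    x=(P[m][:,:2]*1000-[519.4,-32.3])@[-.163,.987];q=z[m]
    print('fixture x',np.percentile(x,[1,99]).round(1),'top z',np.percentile(q,90).round(1))
E
```

```text
[-3.77  1.97 14.68  0.21  0.99 -0.09]
t 23.28 pos [518.8 -32.6 242. ] F [-4.7  2.6 14.7] open 58.9 grip 45.0
turn [ 0.0019  0.001  -0.0001] rows 0.0 | shift [ 0.2  0.6 -0. ] rows 0.0 per ceil row [ 0.19  0.63 -0.02]
fixture x [-8.5 33.2] top z 97.1
fixture x [-33.2 -23.9] top z 97.2
```

```bash
python3 -c "
from plant import robot
print(robot.close_job())"
```

```text
the job is handed in; nothing more can be done
None
```

The job is handed in: both shards are in the tray and the scraper stands on the table beside the fixture. The roller is held lengthwise in the groove, centred, with the wrist force reading 14.7 N downward; that puts about 18 N on the faces once the roller's weight is counted, and one face carries somewhat more than the other.

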